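# Load the sample carrier and lay its retaining bar

### The job

Load the plywood sample carrier: stand the round bottle, the slim bottle and the flat flask upright and fully down in the sockets that fit them, setting them in gently without dropping or tipping them. Only then lay the aluminium bar over them, end to end across the carrier, centred and resting down in the notches of both end posts; let go of everything and leave the other things on the bench alone.

Things in the scene. Friction and masses are not known exactly. Their poses are not given: they have to be found in the camera images.
- carrier: fixed plywood sample carrier, base 84 (own x) x 294 (own y, its length) x 10 mm; origin: centre of its underside, z up. End posts 50 x 18 mm at own y = +125 and -125 mm, each with an open-topped notch 26 mm wide across own x, floor 128 mm above the bench, cheeks up to 144 mm. Three black sockets stand between at own y = -70, 0, +70 mm, in varying order
- notch_left (a point): centre of the notch floor of the post at the carrier's own y = +125 mm, 128 mm above the bench
- notch_right (a point): the same of the post at own y = -125 mm
- wide_ring_floor (a point): round black socket, bore 56 mm, outside 64 mm, for the round bottle. Point: centre of its inner floor, 14 mm above the bench; the rim is 28 mm above this point. Fixed; axes as the carrier's
- narrow_ring_floor (a point): round black socket, bore 38 mm, outside 46 mm, for the slim bottle. Point: centre of its inner floor, 14 mm above the bench; the rim is 28 mm above this point. Fixed; axes as the carrier's
- slot_floor (a point): rectangular black socket for the flat flask, opening 34 mm (own x) x 66 mm (own y, along the carrier), walls 4 mm. Point: centre of its inner floor, 14 mm above the bench; the rim is 28 mm above this point. Fixed; axes as the carrier's
- round_bottle: clear glass sample bottle with a brown cap, standing upright on the bench: 46 mm diameter, straight sides up to 74 mm, cap 28 mm wide from 87 to 105 mm (the top). Origin: centre of its underside; z up
- slim_bottle: slim clear glass sample bottle with a brown cap, standing upright on the bench: 28 mm diameter, straight sides up to 74 mm, cap 22 mm wide from 87 to 105 mm (the top). Origin: centre of its underside; z up
- flat_flask: flat-sided clear glass flask with a brown cap, standing upright on the bench: 24 mm (own x) x 56 mm (own y), flat sides up to 76 mm, cap 22 mm wide from 87 to 105 mm (the top). Origin: centre of its underside; z up. Either way round fits
- bar: plain aluminium retaining bar lying on the bench, 18 (own x) x 290 (own y, its length) x 16 mm thick. Origin: centre of its underside; z up
- bar_mid (a point): the centre of the bar, 8 mm above its underside
- phone: bystander: black phone lying flat, 150 x 72 x 9 (mm); leave it alone
- cup: bystander: white paper cup, 76 across the rim, 85 tall (mm); leave it alone
- label_roll: bystander: roll of blank labels standing on end, 90 across, 75 tall (mm); leave it alone
- cork_jar: bystander: amber jar, 72 across, 110 tall (mm); leave it alone
- stopper: bystander: small cork stopper standing on its narrow end, 32 across, 36 tall (mm); leave it alone
- brush: bystander: brush lying flat beyond the carrier; leave it alone
- spirit_bottle: bystander: full-size clear spirit bottle, 74 across, 200 tall (mm); leave it alone
Not all that is in view belongs to the job. What is shaped like the flat_flask but pink or purple is not meant.

How it is judged (in metres and radians):
On the way, in this order (a step that is already met when the one before it is completed fails the run):
1. all three bottles stand fully down in their own sockets, the bar not yet on the carrier (horizontal distance between round_bottle and wide_ring_floor below 0.008 m and z of round_bottle in the frame of wide_ring_floor between -0.004 and 0.004 m and angle between each of round_bottle, slim_bottle, flat_flask's own z axis and vertical below 0.1 rad and horizontal distance between slim_bottle and narrow_ring_floor below 0.008 m and z of slim_bottle in the frame of narrow_ring_floor between -0.004 and 0.004 m and horizontal distance between flat_flask and slot_floor below 0.008 m and z of flat_flask in the frame of slot_floor between -0.004 and 0.004 m and horizontal distance between bar_mid and carrier above 0.06 m), for 0.2 s.
2. the bar lies in both notches (x of bar_mid in the frame of carrier between -0.007 and 0.007 m and y of bar_mid in the frame of carrier between -0.018 and 0.018 m and z of bar_mid in the frame of carrier between 0.131 and 0.141 m and angle between the y axis of bar and the y axis of carrier, either way round below 0.06 rad), for 0.2 s.
At the end, for the whole second after the job is handed in: Each bottle stands in its own socket (within 4 mm of its floor in height, 8 mm of its centre, 0.1 rad of upright); the bar lies in both notches, its centre within 7 mm across, 18 mm along and 5 mm in height, within 0.06 rad of the carrier's length; all at rest (below 0.03 m/s) (all of step 2 and horizontal distance between round_bottle and wide_ring_floor below 0.008 m and z of round_bottle in the frame of wide_ring_floor between -0.004 and 0.004 m and angle between each of round_bottle, slim_bottle, flat_flask's own z axis and vertical below 0.1 rad and horizontal distance between slim_bottle and narrow_ring_floor below 0.008 m and z of slim_bottle in the frame of narrow_ring_floor between -0.004 and 0.004 m and horizontal distance between flat_flask and slot_floor below 0.008 m and z of flat_flask in the frame of slot_floor between -0.004 and 0.004 m and linear speed of each of round_bottle, slim_bottle, flat_flask, bar below 0.03 m/s); the robot touches nothing.
It fails at once if a bottle or the flask is tipped over (more than 0.7 rad) (angle between any of round_bottle, slim_bottle, flat_flask's own z axis and vertical above 0.7 rad).
It fails at once if a bottle or the flask is dropped into its socket (faster than 0.4 m/s at its floor) ((horizontal distance between round_bottle and wide_ring_floor below 0.015 m and z of round_bottle in the frame of wide_ring_floor below 0.012 m and linear speed of round_bottle above 0.4 m/s) or (horizontal distance between slim_bottle and narrow_ring_floor below 0.015 m and z of slim_bottle in the frame of narrow_ring_floor below 0.012 m and linear speed of slim_bottle above 0.4 m/s) or (horizontal distance between flat_flask and slot_floor below 0.015 m and z of flat_flask in the frame of slot_floor below 0.012 m and linear speed of flat_flask above 0.4 m/s)).
It fails at once if a bystander is moved more than 30 mm (distance of any of phone, cup, label_roll, cork_jar, stopper, brush, spirit_bottle from where it was at the start of the episode above 0.03 m).
It also fails if it takes over 72 s, if anything falls off the work surface, if the arm or the gripper's body presses on something with over 40 N, if the wrist force passes 120 N, or if a joint passes its speed limit or range.

### The arm

A 7-joint arm with a two-finger parallel gripper is mounted at the origin on the work surface. World frame = base frame: x ahead of the robot, y to its left, z up, the work surface at z = 0. Lengths are in mm, angles in rad, forces in N, time in s.
With the tool pointing down it reaches from about 400 to 900 mm from the base axis. Payload 5.6 kg.
Tool frame: the origin (TCP) lies midway between the tips of the shut fingers; the grasp point (between the pads) lies 19 mm behind it; z points along the fingers, y is the line along which they close (so a half turn about z gives the same grasp; the last joint's range is limited). The gripper opens to 92 mm and grips with 3 to 60 N. Pads are 20 mm wide; open, the fingers measure 128 mm over their backs; the gripper's body (75 mm by 189 mm) begins 69 mm behind the grasp point.
Start: joints at [1.099, 0.468, -0.012, 1.603, 0.006, 1.071, -0.056], TCP at [270.218, -591.178, 214.592] pointing down, gripper open.
Joint ranges: [-2.53, 2.53], [-0.31, 2.02], [-1.57, 1.55], [0.28, 2.44], [-1.29, 4.43], [0.15, 1.84], [-2.92, 2.92]. Speed limits (rad/s): [2.57, 2.57, 3.14, 3.14, 3.14, 3.14, 3.14].

### API

Orientations are given as a rotation vector (axis times angle).
In Python, from cell import robot, grip, kin, viewer gives the robot as it stands. Calls block until the motion is done:
- robot.movep(position, orientation): joint-space move of the TCP to a pose.
- robot.servo_line(position, feed=150, rotation=None): straight line of the TCP; rotation=None keeps the orientation; feed is the mean speed in mm/s.
- robot.goto_joints(angles): joint-space move.
- grip(opening, newtons=None): opening from 0.0 (shut) to 1.0 (fully open); newtons is the grip in N (None keeps the last); returns when the fingers have stopped.
- robot.hold(seconds).
- kin.ik(position, orientation): joint angles nearest the present ones, or None.
- robot.observe(): the state.
- viewer.read_camera(name): name is "side" or "top" or "wrist"; returns the picture (384x512x3 uint8, red, green, blue); there is no depth.
- viewer.camera_info(name): a dict with "camera_matrix" (3x3 intrinsics, pixels), "R" (3x3) and "t" (3): a world point X has camera coordinates R X + t. Camera axes: x right, y down, z forward; pixel columns grow to the right and rows downward; lengths in mm; the calibration is good to about 2 mm. A picture is of the moment at which its call begins: read the wrist's pose just before it. camera_info takes no time and is no camera call; for the wrist camera it gives the pose at the moment of the call.
A pose or a line that the arm cannot do raises robot.IKError and nothing moves.
- robot.job_done(): hands the job in; it is judged then, once.
Trained networks look in the newest picture that a camera, given by its name, has taken for a name from the list of things; names that differ only in an ending like _2 or _b are one class to them, and where a whole thing is asked for, a point or a joint stands for the part that bears it (a point fixed in the world has none). Each returns a list of dicts, best first, with "confidence" (0 to 1); they miss things now and then, are a little off and sometimes report something else, mostly with a low value. They report only what shows in the picture. A call takes as long as a camera call. They do not tell look-alikes from the thing itself.
- viewer.silhouettes(name, camera): "mask" (384x512 bool, what is visible of it).
- viewer.pinpoint(name, camera): "at" ([x, y, z] in mm, in the coordinates of the camera as it stood for that picture, good to about 4 mm: a listed point, or the origin of a listed thing).
The state is a dict: "t": time; "joints": joint angles; "joint_velocities": joint speeds; "joint_torque": joint torques, N m; "tcp_pos": TCP position; "tcp_rot": TCP orientation; "contact_force": force on the tool from outside, world axes, zero at the start; "wrist_torque": the same for the moment, N m; "grip_width": opening from 0.0 (shut) to 1.0 (fully open); "grip_force": force on a finger pad.
Only numpy, scipy, OpenCV 4.12 (cv2) and the standard library are available. Lean on these libraries where they do the work, as an engineer would, in place of code of your own. Each camera call takes 0.05 s, during which the arm holds its last target. There are 200 camera calls.

## Working session

There is one attempt and no reset: what is moved stays moved. The work goes in short steps, each a Python script; the robot and the scene stay as the last script left them, time stands still between calls to the robot, and variables do not carry over. Pictures are saved under pics/ and viewed, at most 10 in all, crops included, and the job is handed in when it is done.

```bash
mkdir -p pics; ls
cat > h.py <<'E'
import numpy as np, cv2
from cell import robot, grip, kin, viewer
def snap(cam,fn=None):
    ci=viewer.camera_info(cam); im=viewer.read_camera(cam)
    if fn: cv2.imwrite('pics/'+fn,im[:,:,::-1])
    return im,ci
def world(p,ci):
    return np.asarray(ci['R']).T@(np.asarray(p)-np.asarray(ci['t']))
def ray(px,ci,z):
    K=np.asarray(ci['camera_matrix']);R=np.asarray(ci['R']);t=np.asarray(ci['t'])
    d=R.T@np.linalg.solve(K,[px[0],px[1],1.]);c=-R.T@t
    return c+d*(z-c[2])/d[2]
def proj(X,ci):
    K=np.asarray(ci['camera_matrix']);c=K@(np.asarray(ci['R'])@np.asarray(X)+np.asarray(ci['t']));return c[:2]/c[2]
E
python3 - <<'E'
from h import *
ims=[]
for c in ['top','side']:
    im,ci=snap(c,c+'0.png'); print(c,np.round(world([0,0,0],ci)))
    for n in ['carrier','notch_left','notch_right','wide_ring_floor','narrow_ring_floor','slot_floor','round_bottle','slim_bottle','flat_flask','bar','bar_mid','phone','cup','label_roll','cork_jar','stopper','brush','spirit_bottle']:
        for d in viewer.pinpoint(n,c)[:3]:
            X=world(d['at'],ci); print(n,round(d['confidence'],2),np.round(X),np.round(proj(X,ci)))
print(robot.observe()['t'])
E
```

```text
pics
top [ 325.   41. 1294.]
carrier 0.97 [646.  42.   3.] [252. 180.]
notch_left 0.6 [638. 167. 129.] [209. 175.]
notch_left 0.59 [ 527. -313.    9.] [367. 209.]
notch_left 0.46 [ 772. -211.    2.] [327. 138.]
notch_right 0.81 [662. -81. 128.] [293. 162.]
wide_ring_floor 0.91 [637. 116.  16.] [229. 183.]
wide_ring_floor 0.69 [744. 250.  -1.] [187. 155.]
narrow_ring_floor 0.45 [653. -26.  11.] [273. 176.]
slot_floor 0.8 [649.  47.  21.] [251. 178.]
slot_floor 0.37 [360. 207.   2.] [204. 274.]
round_bottle 0.7 [ 768. -213.   -2.] [327. 140.]
round_bottle 0.51 [439.  63.   4.] [249. 245.]
round_bottle 0.38 [ 739. -298.   -0.] [354. 146.]
slim_bottle 0.63 [ 462. -125.   -1.] [309. 234.]
flat_flask 0.84 [424. 431.   1.] [131. 257.]
flat_flask 0.62 [478. 352.  -2.] [157. 238.]
flat_flask 0.54 [385. 348.   0.] [158. 268.]
bar 0.82 [ 530. -308.    0.] [365. 209.]
bar 0.38 [749. 249.  -0.] [187. 154.]
bar_mid 0.57 [ 526. -314.    7.] [367. 210.]
bar_mid 0.57 [746. 248.  -1.] [188. 154.]
phone 0.63 [360. 202.   3.] [206. 273.]
cup 0.94 [657. 375.  -5.] [149. 183.]
cup 0.28 [ 738. -298.    1.]
[... 701 characters left out ...]
 -303.   -3.] [212. 136.]
slot_floor 0.81 [650.  46.  19.] [225. 212.]
round_bottle 0.94 [445.  60.   3.] [297. 223.]
slim_bottle 0.59 [ 469. -124.   -3.] [291. 178.]
flat_flask 0.82 [432. 430.   1.] [300. 352.]
flat_flask 0.81 [481. 350.  -1.] [280. 319.]
flat_flask 0.75 [390. 342.   0.] [318. 318.]
bar 0.85 [ 535. -315.    0.] [273. 136.]
bar_mid 0.58 [ 538. -316.   11.] [272. 133.]
phone 0.88 [363. 209.  -3.] [328. 272.]
cup 0.63 [652. 373.   2.] [207. 322.]
label_roll 0.85 [753. 243.   1.] [176. 273.]
label_roll 0.42 [769. -29.  -2.] [189. 195.]
cork_jar 0.84 [ 769. -210.   -1.] [199. 154.]
stopper 0.58 [ 526. -211.   -1.] [274. 157.]
spirit_bottle 0.7 [ 740. -303.   -1.] [212. 136.]
1.9
```

View pics/top0.png

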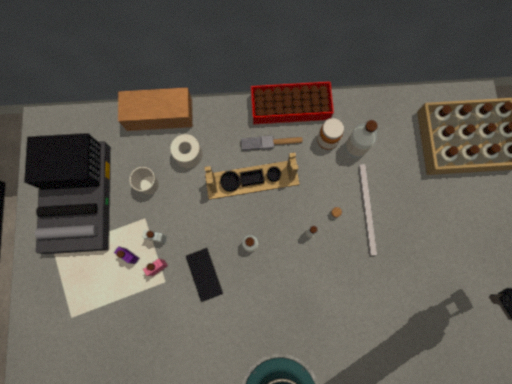

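View pics/side0.png

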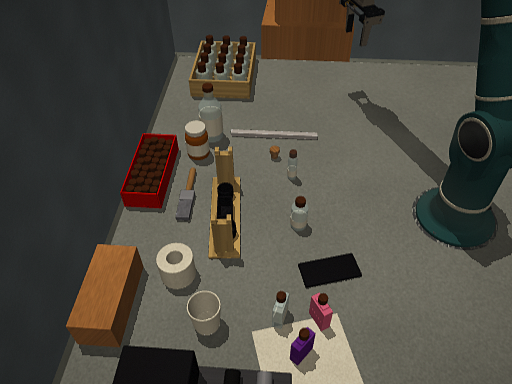

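Top view: carrier near (252,180), and the clear flask is at (155,237), next to the pink (153,268) and purple (126,255) decoys. The round bottle is at (250,243), the slim bottle at (311,232) and the bar at (368,210), lying roughly along x. The side view agrees. Next is a quick survey with the wrist camera.

```bash
cat >> h.py <<'E'
from scipy.spatial.transform import Rotation as Ro
def rv(a):  # tool down, closing axis at world angle a
    y=np.array([np.cos(a),np.sin(a),0]);z=np.array([0,0,-1.]);x=np.cross(y,z)
    return Ro.from_matrix(np.c_[x,y,z]).as_rotvec()
def best(p,a):
    """closing angle a or a+pi, whichever has the more comfortable last joint"""
    c=[(abs(q[6]),b) for b in (a,a+np.pi) for q in [kin.ik(p,rv(b))] if q is not None]
    return min(c)[1] if c else None
E
python3 - <<'E'
from h import *
o=robot.observe(); M=Ro.from_rotvec(o['tcp_rot']).as_matrix(); print(np.round(M,2),o['t'])
ci=viewer.camera_info('wrist'); c=world([0,0,0],ci); print('cam in tool',np.round(M.T@(c-o['tcp_pos'])),np.round(M.T@np.asarray(ci['R']).T,2))
for p in [(530,-314,3),(465,-125,45),(442,61,45),(480,351,45),(480,351,300),(639,113,59),(650,43,59),(657,-27,59),(650,43,131),(650,43,260)]:
    print(p,[None if q is None else np.round(q[[0,4,6]],2) for q in [kin.ik(p,rv(b)) for b in (.1,.1+np.pi,1.67,1.67+np.pi)]])
E
```

```text
[[ 0.91  0.42  0.  ]
 [ 0.42 -0.91 -0.  ]
 [-0.    0.   -1.  ]] 1.9
cam in tool [  80.   -1. -170.] [[-0.   -0.96 -0.28]
 [ 1.   -0.   -0.  ]
 [-0.   -0.28  0.96]]
(530, -314, 3) [array([0.68, 0.28, 0.35]), array([ 0.28, -0.29, -2.32]), array([0.89, 0.58, 1.69]), array([ 0.5 ,  0.03, -1.02])]
(465, -125, 45) [array([ 0.57,  0.37, -0.04]), array([ 0.06, -0.13, -2.73]), array([0.69, 0.5 , 1.41]), array([ 0.35,  0.15, -1.42])]
(442, 61, 45) [array([ 0.29,  0.49, -0.56]), array([0.78, 1.14, 2.06]), array([0.4 , 0.6 , 0.91]), array([ 0.17,  0.36, -2.02])]
(480, 351, 45) [array([-0.07,  0.77, -1.19]), array([0.15, 1.19, 1.7 ]), array([-0.01,  0.85,  0.32]), array([-0.22,  0.56, -2.61])]
(480, 351, 300) [array([ 0.03,  0.43, -0.94]), array([0.17, 0.66, 2.03]), array([0.17, 0.65, 0.46]), array([ 0.12,  0.56, -2.61])]
(639, 113, 59) [array([ 0.17,  0.49, -0.5 ]), array([0.55, 1.18, 2.23]), array([0.34, 0.74, 0.9 ]), array([-0.01,  0.26, -1.9 ])]
(650, 43, 59) [array([ 0.29,  0.51, -0.4 ]), array([-0.9 , -1.18, -2.29]), array([0.39, 0.65, 1.07]), array([ 0.04,  0.19, -1.74])]
(657, -27, 59) [array([ 0.39,  0.5 , -0.29]), array([-0.78, -1.18, -2.19]), array([0.46, 0.6 , 1.21]), array([ 0.12,  0.15, -1.6 ])]
(650, 43, 131) [array([ 0.34,  0.47, -0.37]), array([-0.9 , -1.02, -2.37]), array([0.39, 0.53, 1.15]), array([ 0.09,  0.19, -1.74])]
(650, 43, 260) [array([ 0.35,  0.34, -0.28]), array([-0.92, -0.78, -2.52]), array([0.41, 0.4 , 1.25]), array([ 0.15,  0.18, -1.73])]
```

```bash
cat > survey.py <<'E'
from h import *
A=0.1
for tag,p,names in [('bar',(530,-314,260),['bar','bar_mid']),('slim',(466,-125,220),['slim_bottle']),('round',(442,61,220),['round_bottle']),
   ('car',(650,43,280),['carrier','notch_left','notch_right','wide_ring_floor','slot_floor','narrow_ring_floor']),('flask',(480,351,230),['flat_flask'])]:
    robot.movep(p,rv(A)); robot.hold(.15)
    for k in range(2):
        im,ci=snap('wrist',f'w_{tag}.png')
        for n in names:
            print(n,[(round(d['confidence'],2),np.round(world(d['at'],ci)).tolist()) for d in viewer.pinpoint(n,'wrist')[:2]])
    if tag in('bar','flask'):
        s=viewer.silhouettes('bar' if tag=='bar' else 'flat_flask','wrist')
        for d in s[:3]: ys,xs=np.nonzero(d['mask']); print('sil',d['confidence'],len(xs),xs.mean(),ys.mean(),[np.round(ray(q,ci,16 if tag=='bar' else 76)[:2],1).tolist() for q in cv2.boxPoints(cv2.minAreaRect(np.c_[xs,ys].astype(np.float32)))])
print(robot.observe()['t'])
ims=[cv2.imread(f'pics/w_{t}.png') for t in('bar','car','round','flask')]
cv2.imwrite('pics/m1.png',cv2.resize(np.vstack([np.hstack(ims[:2]),np.hstack(ims[2:])]),(800,600),interpolation=cv2.INTER_AREA))
E
python3 survey.py
```

```text
bar [(0.84, [528.0, -312.0, 3.0])]
bar_mid [(0.57, [530.0, -311.0, 6.0]), (0.27, [525.0, -313.0, 2.0])]
bar [(0.88, [528.0, -311.0, -0.0]), (0.19, [774.0, -206.0, 4.0])]
bar_mid [(0.69, [530.0, -312.0, 6.0]), (0.49, [774.0, -209.0, 5.0])]
sil 0.73 3085 257.32479740680714 156.3834683954619 [[384.0, -322.7], [385.9, -300.9], [673.0, -298.7], [675.3, -320.8]]
slim_bottle [(0.87, [460.0, -122.0, -1.0])]
slim_bottle [(0.56, [462.0, -124.0, -3.0])]
round_bottle [(0.73, [447.0, 64.0, 1.0])]
round_bottle [(0.78, [443.0, 65.0, 2.0])]
carrier [(0.18, [642.0, 166.0, 133.0])]
notch_left [(0.84, [642.0, 168.0, 131.0])]
notch_right [(0.69, [666.0, -81.0, 130.0])]
wide_ring_floor [(0.64, [639.0, 111.0, 18.0])]
slot_floor [(0.57, [648.0, 45.0, 14.0])]
narrow_ring_floor [(0.84, [657.0, -25.0, 11.0]), (0.68, [641.0, 114.0, 17.0])]
carrier []
notch_left [(0.93, [640.0, 166.0, 133.0]), (0.4, [526.0, -314.0, 2.0])]
notch_right [(0.79, [664.0, -79.0, 129.0])]
wide_ring_floor [(0.82, [643.0, 116.0, 18.0])]
slot_floor [(0.9, [647.0, 42.0, 13.0])]
narrow_ring_floor [(0.78, [659.0, -26.0, 14.0])]
flat_flask [(0.67, [388.0, 348.0, -1.0]), (0.64, [427.0, 436.0, 3.0])]
flat_flask [(0.77, [392.0, 350.0, 1.0]), (0.67, [482.0, 348.0, -1.0])]
sil 0.88 2019 177.45220406141655 164.0837048043586 [[355.8, 362.0], [400.7, 389.2], [427.2, 341.7], [380.9, 312.4]]
sil 0.61 1593 216.70182046453232 90.02887633396108 [[398.8, 422.3], [433.7, 464.1], [459.1, 446.0], [424.5, 402.7]]
sil 0.55 1394 257.7618364418938 169.92180774748923 [[458.8, 326.4], [473.6, 389.9], [501.1, 383.6], [487.7, 319.3]]
9.5833
```

View pics/m1.png

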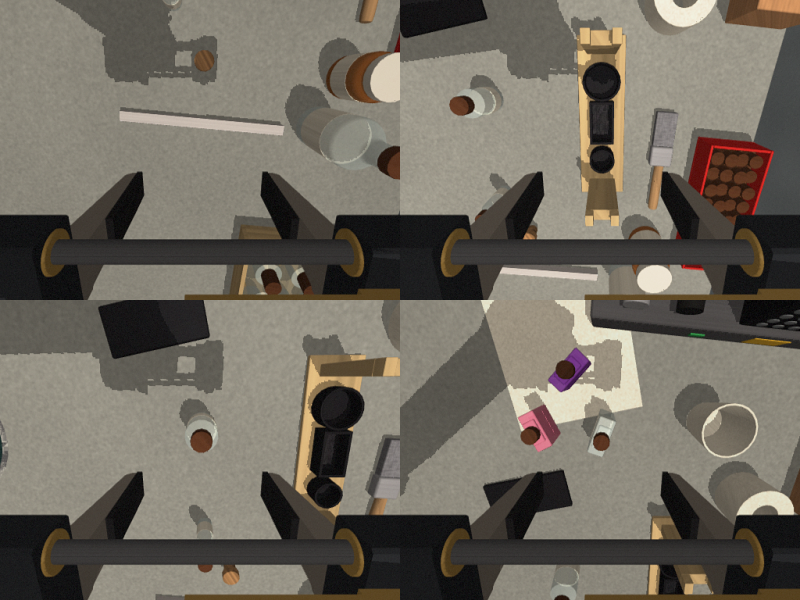

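The wrist views put the clear flask at montage pixel (600,437), tilted relative to the camera. The carrier shows wide/slot/narrow sockets at (601,80), (601,122) and (602,159). I'll refine the carrier and flask poses by fitting their outlines.

```bash
cat > fit.py <<'E'
from h import *
from scipy.optimize import minimize
def hullmask(sets,ci):
    m=np.zeros((384,512),np.uint8)
    for S in sets:
        P=np.array([proj(x,ci) for x in S]); cv2.fillConvexPoly(m,cv2.convexHull(np.round(P*16).astype(np.int32)),1,shift=4)
    return m>0
def place(S,p):
    c,s=np.cos(p[2]),np.sin(p[2]); S=np.asarray(S,float)
    return np.c_[p[0]+c*S[:,0]-s*S[:,1],p[1]+s*S[:,0]+c*S[:,1],S[:,2]]
def box(w,l,z0,z1,y=0): return [(a*w/2,y+b*l/2,z) for a in(-1,1) for b in(-1,1) for z in(z0,z1)]
def cyl(d,z0,z1,y=0): return [(d/2*np.cos(t),y+d/2*np.sin(t),z) for t in np.linspace(0,6.28,24) for z in(z0,z1)]
def fit(parts,mask,ci,p0,region=None):
    def cost(q):
        m=hullmask([place(S,q*[1,1,.01]) for S in parts],ci)
        return 1-(m&mask).sum()/max(1,(m|mask).sum())
    x0=np.array(p0)*[1,1,100]
    r=minimize(cost,x0,method='Nelder-Mead',options=dict(initial_simplex=np.vstack([x0]+[x0+d for d in np.diag([6,6,10])]),xatol=.1,fatol=1e-4))
    return r.x*[1,1,.01],1-r.fun
FLASK=[box(24,56,0,76),cyl(22,87,105),cyl(22,76,87)]
E
python3 - <<'E'
from fit import *
o=robot.observe(); ci=viewer.camera_info('wrist'); snap('wrist')
for k in range(2):
    for d in viewer.silhouettes('flat_flask','wrist'):
        ys,xs=np.nonzero(d['mask']); 
        if np.hypot(*(ray((xs.mean(),ys.mean()),ci,50)[:2]-[480,352]))<40:
            pf,s=fit(FLASK,d['mask'],ci,(481,350,-.23)); print('flask',pf.round(3),round(s,3))
f=cv2.imread('pics/w_flask.png'); m=hullmask([place(S,pf) for S in FLASK[:2]],ci)
# carrier camera pose = same tool->cam transform
Rt=Ro.from_rotvec(o['tcp_rot']).as_matrix(); Rc=np.asarray(ci['R']); C=world([0,0,0],ci)
R2=Ro.from_rotvec(rv(.1)).as_matrix(); R2c=Rc@Rt@R2.T; C2=np.array([650,43,280])+R2@Rt.T@(C-o['tcp_pos'])
c2=dict(camera_matrix=ci['camera_matrix'],R=R2c,t=-R2c@C2)
im=cv2.imread('pics/w_car.png')
dark=(im.max(2)<60); roi=np.zeros_like(dark)
SOCK=[cyl(64,10,42,70),box(42,74,10,42),cyl(46,10,42,-70)]
roi=cv2.dilate(hullmask([place(S,(650,44,.102)) for S in SOCK],c2).astype(np.uint8),np.ones((13,13)))>0
dark=cv2.morphologyEx((dark&roi).astype(np.uint8),cv2.MORPH_CLOSE,np.ones((5,5)))>0
pc,s=fit(SOCK,dark,c2,(650,44,.102)); print('carrier',pc.round(3),round(s,3))
def ov(im,sets,ci):
    for S in sets:
        P=np.array([proj(x,ci) for x in S]); cv2.polylines(im,[cv2.convexHull(np.round(P).astype(np.int32))],True,(0,255,0),1)
ov(f,[place(S,pf) for S in FLASK],ci); ov(im,[place(cyl(64,42,42,70),pc),place(box(42,74,42,42),pc),place(cyl(46,42,42,-70),pc),place(box(84,294,10,10),pc)],c2)
cv2.imwrite('pics/ov.png',cv2.resize(np.hstack([f[100:250,180:330],im[20:280,180:340][:150*1,:]]),None,fx=2.5,fy=2.5))
E
```

```text
flask [ 4.79759e+02  3.49808e+02 -2.27000e-01] 0.946
flask [ 4.79759e+02  3.49808e+02 -2.27000e-01] 0.946
carrier [6.49176e+02 4.35300e+01 1.05000e-01] 0.936
```

View pics/ov.png

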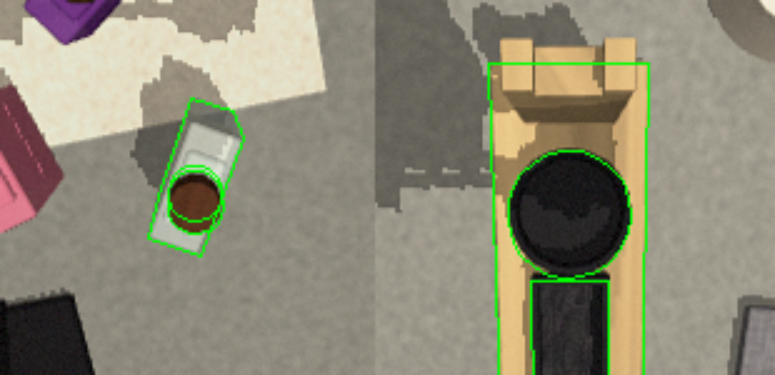

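The carrier fit lines up: the green rim outlines sit on the sockets at (570,213) and (570,325). The flask fit encloses the glass, centred around (195,180). I'll pick the flask first and place it.

```bash
cat >> h.py <<'E'
CAR=np.array([649.2,43.5]);PSI=.105
def cpt(x,y): c,s=np.cos(PSI),np.sin(PSI); return CAR+[c*x-s*y,s*x+c*y]
def st(msg=''):
    o=robot.observe(); print(msg,'t',round(o['t'],2),'tcp',np.round(o['tcp_pos'],1),'w',round(o['grip_width']*92,1),'gf',round(o['grip_force'],1),'F',np.round(o['contact_force'],1)); return o
def pick(xy,a,opening,N=25):
    grip(opening/92)
    robot.movep([*xy,170],rv(a)); robot.servo_line([*xy,45],feed=120); grip(0,N); st('gripped')
    robot.servo_line([*xy,215],feed=180); st('lifted')
def put(y,opening):
    xy=cpt(0,y); robot.movep([*xy,215],rv(PSI)); robot.servo_line([*xy,110],feed=150)
    for z in np.r_[np.arange(106,60,-6),59.5]:
        robot.servo_line([*xy,z],feed=60); F=robot.observe()['contact_force']
        if z>100: F0=F
        if abs(F-F0).max()>8: st('CONTACT'); return False
    st('down'); return True
def release(opening,y):
    xy=cpt(0,y); grip(opening/92); st('released'); robot.servo_line([*xy,215],feed=150)
E
python3 - <<'E'
from h import *
pick((480,350),-.227,50)
print(put(0,50)); snap('wrist','p1.png'); snap('side','p1s.png')
a=cv2.imread('pics/p1.png');b=cv2.imread('pics/p1s.png')[130:260,150:330]
cv2.imwrite('pics/p1m.png',np.hstack([cv2.resize(a,(400,300)),cv2.resize(b,(400,300))]))
E
```

```text
gripped t 12.61 tcp [480.2 350.1  45.3] w 23.6 gf 24.9 F [-0.1 -0.8  2.6]
lifted t 13.7 tcp [479.4 349.3 213.8] w 23.8 gf 24.9 F [-0.2  0.1 -1.6]
down t 18.12 tcp [649.1  43.5  59.4] w 23.5 gf 25.0 F [-0.2 -0.3 -1.2]
True
```

View pics/p1m.png

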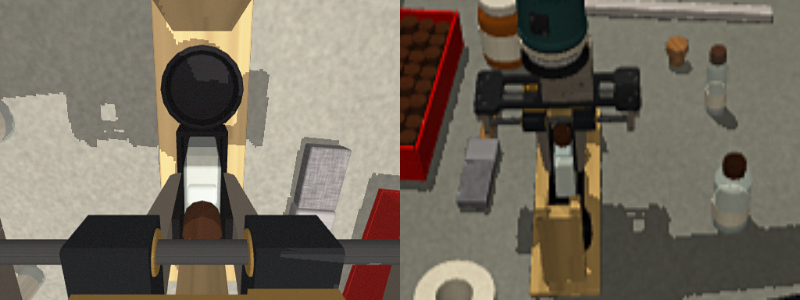

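The flask, at (205,180) in the wrist crop, is down inside the slot and upright. I'll release it and move the other two.

Run:
```python
from h import *
release(50,0)
pick((443.5,63),PSI,72)
ok=put(70,72)
if ok:
    release(66,70)
    pick((463,-124),PSI,56)
    ok=put(-70,56)
    if ok: release(52,-70)
print(ok)
robot.movep([*(cpt(0,0)),280],rv(PSI)); robot.hold(.1)
_,ci=snap('wrist','p2.png')
for n in ['round_bottle','slim_bottle','flat_flask','wide_ring_floor','slot_floor','narrow_ring_floor']:
    print(n,[(round(d['confidence'],2),np.round(world(d['at'],ci)).tolist()) for d in viewer.pinpoint(n,'wrist')[:2]])
print([cpt(0,y).round(1) for y in(70,0,-70)]); st()
snap('side','p2s.png')
a=cv2.imread('pics/p2.png');b=cv2.imread('pics/p2s.png')[130:260,150:330]
cv2.imwrite('pics/p2m.png',np.hstack([cv2.resize(a,(400,300)),cv2.resize(b,(400,300))]))
```

```text
released t 18.77 tcp [649.2  43.5  59.6] w 50.0 gf 0.0 F [ 0.7 -0.8 -0.7]
gripped t 23.02 tcp [443.4  62.9  45.2] w 45.6 gf 25.0 F [-1.  -0.3  4.1]
lifted t 24.12 tcp [442.8  62.8 214.1] w 45.3 gf 25.0 F [ 0.3 -0.3  0.2]
down t 28.05 tcp [641.8 113.1  59.3] w 45.4 gf 25.0 F [-0.2 -0.  -2.5]
released t 28.53 tcp [641.9 113.1  59.6] w 65.9 gf 0.0 F [ 0.4 -0.1 -0.8]
gripped t 32.96 tcp [ 463.1 -124.1   45.2] w 27.4 gf 25.0 F [ 0.5 -0.7  2.5]
lifted t 34.05 tcp [ 462.2 -123.9  214. ] w 27.4 gf 25.0 F [ 0.   0.2 -1.4]
down t 38.02 tcp [656.5 -26.1  59.4] w 27.3 gf 25.0 F [ 0.5 -0.3 -1.9]
released t 38.56 tcp [656.5 -26.2  59.5] w 52.0 gf 0.0 F [-0.4 -0.9 -0.6]
True
round_bottle [(0.84, [645.0, 115.0, 18.0])]
slim_bottle [(0.73, [655.0, -25.0, 17.0])]
flat_flask [(0.96, [648.0, 42.0, 14.0])]
wide_ring_floor [(0.19, [657.0, -25.0, 10.0])]
slot_floor [(0.84, [646.0, 46.0, 15.0])]
narrow_ring_floor [(0.82, [656.0, -24.0, 11.0])]
[array([641.9, 113.1]), array([649.2,  43.5]), array([656.5, -26.1])]
 t 40.66 tcp [649.2  42.9 279.5] w 52.2 gf 0.0 F [-1.  -0.2  0.6]
```

View pics/p2m.png

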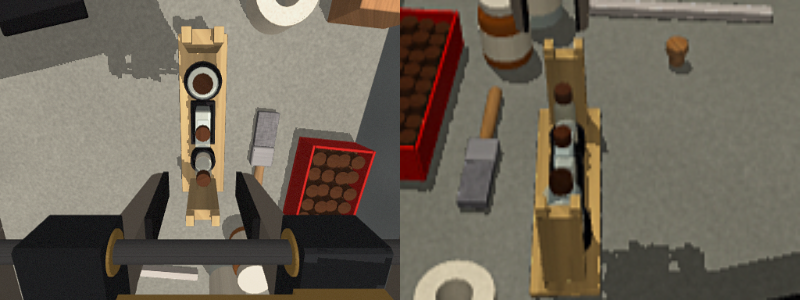

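All three bottles stand in their own sockets (wrist crop: caps at (202,83), (202,133) and (203,178)). Next is the bar.

Run:
```python
from h import *
a=.007-np.pi/2; b=(529.5,-311)
grip(60/92)
robot.movep([*b,270],rv(a)); robot.servo_line([*b,40],feed=180); robot.servo_line([*b,3.5],feed=60); grip(0,45); st('gripped')
robot.servo_line([*b,270],feed=180); st('lifted')
c=cpt(0,0); robot.movep([*c,270],rv(PSI)); robot.servo_line([*c,160],feed=120); robot.hold(.2); st('above')
_,ci=snap('wrist','p3.png')
for n in ['bar','bar_mid','notch_left','notch_right']:
    print(n,[(round(d['confidence'],2),np.round(world(d['at'],ci)).tolist()) for d in viewer.pinpoint(n,'wrist')[:2]])
for d in viewer.silhouettes('bar','wrist')[:1]:
    print(d['confidence'],d['mask'].sum())
snap('side','p3s.png')
_,ct=snap('top'); s=viewer.silhouettes('bar','top')
for d in s[:2]:
    ys,xs=np.nonzero(d['mask']); print('top',round(d['confidence'],2),[np.round(ray(q,ct,172)[:2]).tolist() for q in cv2.boxPoints(cv2.minAreaRect(np.c_[xs,ys].astype(np.float32)))])
x=cv2.imread('pics/p3.png');y=cv2.imread('pics/p3s.png')[90:280,120:340]
cv2.imwrite('pics/p3m.png',np.hstack([cv2.resize(x,(400,400)),cv2.resize(y,(400,400))]))
```

```text
gripped t 45.33 tcp [ 529.5 -311.3    3.6] w 17.7 gf 45.0 F [-0.7 -0.2  0.3]
lifted t 46.96 tcp [ 528.9 -310.8  268.9] w 17.2 gf 45.0 F [-0.4 -0.5 -1.3]
above t 49.62 tcp [649.6  43.6 160.8] w 17.8 gf 45.0 F [-0.5  0.2 -1.4]
bar [(0.75, [649.0, 45.0, 158.0])]
bar_mid [(0.7, [648.0, 45.0, 163.0])]
notch_left [(0.55, [769.0, -28.0, 3.0])]
notch_right [(0.82, [665.0, -80.0, 128.0])]
0.86 11425
top 0.68 [[642.0, 186.0], [654.0, 76.0], [632.0, 73.0], [619.0, 183.0]]
```

View pics/p3m.png

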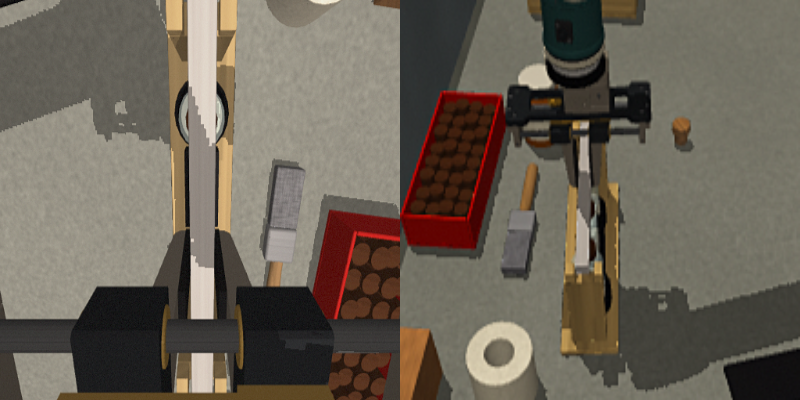

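The bar at (203,130) runs along the carrier and lines up with the notch at (203,10). I'll lower it and release.

Run:
```python
from h import *
c=cpt(0,0); ok=True; F0=robot.observe()['contact_force']
for z in (152,147,143,139,136,134,132.5,131.5):
    robot.servo_line([*c,z],feed=40); F=robot.observe()['contact_force']-F0
    if abs(F).max()>10: ok=z<=134; st(f'CONTACT {z} {F.round(1)}'); break
st('low')
if ok:
    grip(50/92); st('rel'); robot.servo_line([*c,270],feed=150); robot.hold(.2)
_,ci=snap('wrist','p4.png')
for n in ['bar_mid','notch_left','notch_right','round_bottle','slim_bottle']:
    print(n,[(round(d['confidence'],2),np.round(world(d['at'],ci)).tolist()) for d in viewer.pinpoint(n,'wrist')[:2]])
snap('side','p4s.png'); st()
x=cv2.imread('pics/p4.png');y=cv2.imread('pics/p4s.png')[90:280,120:340]
cv2.imwrite('pics/p4m.png',np.hstack([cv2.resize(x,(400,400)),cv2.resize(y,(400,400))]))
```

```text
low t 52.2 tcp [649.4  43.6 131.7] w 17.6 gf 45.0 F [ 0.5  0.  -1.2]
rel t 52.83 tcp [649.2  43.5 131.5] w 49.8 gf 0.0 F [-0.2  0.3 -0.3]
bar_mid [(0.71, [653.0, 46.0, 134.0])]
notch_left [(0.63, [641.0, 167.0, 131.0])]
notch_right [(0.79, [666.0, -79.0, 124.0])]
round_bottle [(0.71, [645.0, 117.0, 17.0])]
slim_bottle [(0.58, [771.0, -29.0, 2.0]), (0.56, [654.0, -27.0, 15.0])]
 t 54.46 tcp [649.2  43.5 270. ] w 50.1 gf 0.0 F [ 0.2  0.  -0.5]
```

View pics/p4m.png

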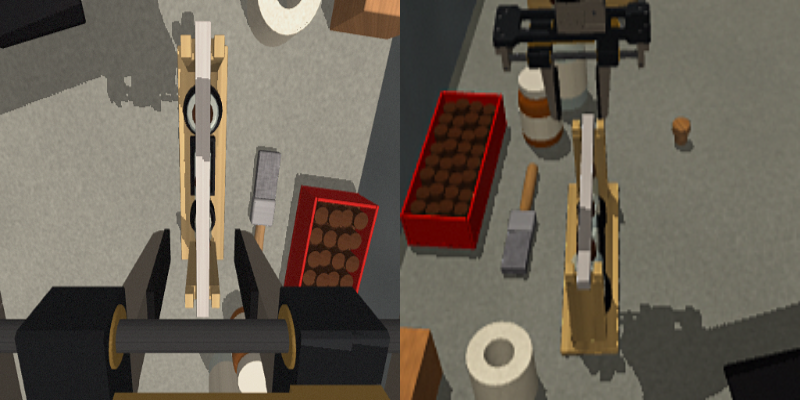

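The bar lies in both notches (203,45) and (203,300), centred, and the gripper is clear of everything. I'm handing in the job.

```bash
python3 -c "
from h import *
print(robot.job_done())"
```

```text
the job is handed in; nothing more can be done
None
```

The carrier is loaded and the job is handed in at about 54 s: in the last camera check both bottles and the flask stood in their sockets and the bar lay in both notches; the judge returned no verdict.

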